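# Moisture reading on a blank in the lathe

### The job

Before this square blank is turned I want its moisture checked at the pencilled cross. Turn the blank in the lathe by hand until the face with the cross is level on top, then take the moisture meter out of its block and hold it upright with its two pins astride the cross, in line with the grain (along the blank), both pins pressed lightly so that their springs give part way but do not bottom. Finish while holding the meter there, steady, for the reading: do not let go or put it down, and leave the other things on the bench alone.

Things in the scene. Friction and masses are not known exactly. Their poses are not given: they have to be found in the camera images.
- blank: square wooden blank, 50 x 50 x 230 mm, between the lathe's centres. Origin: its middle, on the spindle axis, 205 mm above the bench. Own y along spindle and grain towards the headstock (robot's left); z square to the face with the cross. Turns about y only, without end; friction (0.2 N m) holds it at any angle. Starts with the cross's face tipped 31 to 86 degrees from up, away from the robot.
- lathe: fixed benchtop lathe, origin on the bench under the blank's middle, y along the spindle. Bed top 105 mm high. Headstock from y = 158 mm, 280 mm high; outside it a 100 mm handwheel (y 312 to 336) that turns with the blank. Tool rest drawn back to x = -80 to -115 mm, y = -220 to -50, 204 mm high. Tailstock from y = -145. Headstock half of the blank is free all round for fingers.
- mark (a point): the pencilled cross on one face of the blank: centre of the cross, on the face, 25 mm from the spindle axis and 30 mm from the middle of the blank towards the headstock. Same axes as the blank: z out of the face, y along the blank. The long stroke of the cross (44 mm) runs along the grain, the short one (24 mm) across it.
- meter: moisture meter, 0.1 to 0.25 kg, upright in its block. Origin midway between the tips of its 2 pins (at y = +11, -11 mm), z up along it, x through its thickness. Pins z 0 to 12 mm; nose 20 x 36 (x, y), z 12 to 36; grey body 26 x 46, z 36 to 100, display on -x. Its shoulders (z 36) rest on the block, pins free in the pocket; lifts straight out. Grip across the 26 mm at z about 68.
- pin_a (a joint): how far the pin at y = +11 mm is pushed into the meter (m): 0 out, 0.006 bottomed. Spring 0.6 N at the start of its travel and 0.6 N more per mm.
- pin_b (a joint): the same for the pin at y = -11 mm.
- block: dark wooden block fixed to the bench, 80 (x) x 120 (y) x 56 mm high, origin at the centre of its underside. Its pocket, centred 20 mm along its own +y, is 24.5 x 40.5 mm and 46 mm deep, long side along y.
- wax_tin: bystander: plain steel tin of wax, 72 mm in diameter, 58 mm high, origin under its centre.
- spare_blank: bystander: spare square blank lying on the bench on the robot's side of the lathe, 45 x 150 x 45 mm high, long along its y, origin under its centre.
- mallet: bystander: wooden mallet lying on the bench beyond the lathe, head 62 x 125 x 75 mm high, handle 200 mm long towards its -y, origin under the centre of its head.

How it is judged:
On the way, in this order (a step that is already met when the one before it is completed fails the run):
1. the face with the cross is level on top (within 7 degrees) (angle between mark's own z axis and vertical below 0.12 rad), for 0.2 s.
2. the meter is lifted clear of its block, held by the fingers (height (world z) of meter above 0.06 m and contact force between the fingers and meter above 2 N), for 0.2 s.
At the end, for the whole second after the job is handed in: Cross face level on top (7 deg); meter gripped, still, upright (7 deg), pins' middle within 7 mm of the cross, pin line along the blank (10 deg), both pins pushed in 0.7 to 5.3 mm, 1.2 to 10 N in all, fingers off the blank; bystanders moved under 20 mm (angle between each of mark, meter's own z axis and vertical below 0.12 rad and horizontal distance between meter and mark below 0.007 m and angle between the z axis of meter and the z axis of mark, either way round below 0.14 rad and angle between the y axis of meter and the y axis of mark, either way round below 0.17 rad and value of joint pin_a between 0.0007 and 0.0053 m and value of joint pin_b between 0.0007 and 0.0053 m and contact force between meter and blank between 1.2 and 10 N and contact force between the fingers and meter above 2 N and contact force between the fingers and blank below 0.3 N and linear speed of meter below 0.02 m/s and distance of each of wax_tin, spare_blank, mallet from where it was at the start of the episode below 0.02 m); the arm keeps its last pose, push and grip.
It fails at once if the meter is pressed hard on the blank (over 20 N) (contact force between meter and blank above 20 N).
It fails at once if a bystander is knocked away (over 20 mm) (distance of any of wax_tin, spare_blank, mallet from where it was at the start of the episode above 0.02 m).
It also fails if it takes over 67 s, if anything falls off the work surface, if the arm or the gripper's body presses on something with over 40 N, if the wrist force passes 120 N, or if a joint passes its speed limit or range.

### The arm

A 6-joint arm with a two-finger parallel gripper is mounted at the origin on the work surface. World frame = base frame: x ahead of the robot, y to its left, z up, the work surface at z = 0. Lengths are in m, angles in rad, forces in N, time in s.
With the tool pointing down it reaches from about 0.425 to 0.95 m from the base axis. Payload 3.5 kg.
Tool frame: the origin (TCP) lies midway between the tips of the shut fingers; the grasp point (between the pads) lies 19 mm behind it; z points along the fingers, y is the line along which they close (so a half turn about z gives the same grasp; the last joint's range is limited). The gripper opens to 85 mm and grips with 20 to 120 N. Pads are 22 mm wide; open, the fingers measure 114 mm over their backs; the gripper's body (76 mm by 85 mm) begins 54 mm behind the grasp point. The pads swing forward as they close: fully open they stand 13 mm farther back than shut.
Start: joints at [1.126, 0.286, 1.577, -0, 1.279, -0.15], TCP at [0.196, 0.646, 0.231] pointing down, gripper open.
Joint ranges: [-2.77, 2.77], [-0.9, 2.22], [0.21, 2.48], [-1.53, 4.67], [0.24, 2.81], [-2.84, 2.84]. Speed limits (rad/s): [2.79, 2.79, 3.14, 3.14, 3.14, 3.14].

### API

Orientations are given as a unit quaternion [x, y, z, w].
In Python, from plant import ctrl, cams, order gives the robot as it stands.
- The arm moves only by the tool move_arm, never from a script. Its argument "plan" is one flat list of numbers, 7 for each row, row after row: the shift along the world's x, y, z in mm, then the turn, a rotation vector about the world's x, y, z in degrees, then the finger opening in mm, from 0 to 85.4. A call has 1 to 12 rows; each row shifts and turns the commanded pose from where the row before left it; what a row does not reach is not made up. A row lasts 1/10 s, in which the tool goes at most 50 mm and 8.59 degrees, less where a joint would pass 70% of its speed; a pose out of reach is approached as far as the arm can. A call is refused whole if a number of a shift passes 50 or a number of a turn 8.59, either way. A call with a gripper value outside its range is refused whole. The fingers move at their own pace and stop on an object; "newtons" is the grip in N (left out, the last holds). Time passes only in rows, so rows that do not move let the fingers close. It gives the time, the measured TCP pose, the force, the opening and the grip force at its end, in the units of the state.
- ctrl.get_state(): the state, without advancing time (a new reading comes with each control period).
- cams.read_camera(name): name is "side" or "top"; returns a dict with "color" (384x512x3 uint8, red, green, blue), "fov_y" (degrees; the focal length in pixels is half the picture's height over the tangent of half this angle, whatever the lens; pixels are square), "cx", "cy" (the principal point, pixels), "origin" and "orientation" of the camera in the world. Camera axes: x right, y up, looking along -z (the intrinsics and any distortion apply to the point x, -y, -z); pixel columns grow to the right and rows downward; lengths in m; the calibration is good to about 2 mm. A picture is of the moment at which its call begins. There is no depth.
- order.sign_off(): hands the job in; it is judged then, once.
The state is a dict: "time": time; "qpos": joint angles; "dq": joint speeds; "joint_efforts": joint torques, N m; "eef_pos": TCP position; "tcp_rot": TCP orientation; "contact_force": force on the tool from outside, world axes, zero at the start; "wrist_torque": the same for the moment, N m; "opening": opening from 0.0 (shut) to 1.0 (fully open); "finger_force": force on a finger pad.
Only numpy, scipy, OpenCV 4.12 (cv2) and the standard library are available. Lean on these libraries where they do the work, as an engineer would, in place of code of your own. Each camera call takes 0.05 s, during which the arm holds its last target. There are 200 camera calls.

## Working session

There is one attempt and no reset: what is moved stays moved. The work goes in short steps, Python scripts to look and compute and a tool call to move; the robot and the scene stay as the last step left them, time stands still between calls to the robot, and variables do not carry over. Pictures are saved under pics/ and viewed, at most 10 in all, crops included, and the job is handed in when it is done.

Besides the shell and the picture viewer there is one more tool, called in YAML: its name, and indented under it one key for each argument. move_arm: Moves the arm, as the interface text tells. Its arguments: {"type":"object","properties":{"plan":{"type":"array","items":{"type":"number"}},"newtons":{"type":"number"}},"required":["plan"]}

```bash
mkdir -p pics; ls; cat > h.py <<'E'
import numpy as np, cv2
from scipy.spatial.transform import Rotation as R
from plant import ctrl, cams, order
def cam(n):
    c=cams.read_camera(n); c['f']=c['color'].shape[0]/2/np.tan(np.radians(c['fov_y'])/2); return c
def save(c,fn): cv2.imwrite('pics/'+fn,c['color'][:,:,::-1])
def ray(c,u,v):
    d=np.array([(u-c['cx'])/c['f'],-(v-c['cy'])/c['f'],-1.])
    return np.array(c['origin']),R.from_quat(c['orientation']).apply(d)
def onz(c,u,v,z):
    o,d=ray(c,u,v); return o+d*(z-o[2])/d[2]
def proj(c,p):
    q=R.from_quat(c['orientation']).inv().apply(np.array(p)-c['origin'])
    return c['cx']+c['f']*q[0]/-q[2], c['cy']-c['f']*q[1]/-q[2]
def tri(c1,p1,c2,p2):
    o1,d1=ray(c1,*p1);o2,d2=ray(c2,*p2)
    s=np.linalg.lstsq(np.c_[d1,-d2],o2-o1,rcond=None)[0]
    a,b=o1+s[0]*d1,o2+s[1]*d2
    return (a+b)/2,np.linalg.norm(a-b)
E
python3 - <<'E'
from h import *
for n in('side','top'):
    c=cam(n); save(c,n+'0.png'); print(n,[(k,c[k]) for k in c if k!='color'])
print(ctrl.get_state())
E
```

```text
pics
side [('fov_y', 49.65174806189903), ('cx', 254.6040193518186), ('cy', 190.13925457052187), ('origin', array([ 0.17074375, -0.73779392,  0.79279934])), ('orientation', array([ 0.44204291, -0.10163498, -0.21835939,  0.86405299])), ('f', np.float64(415.03374407469704))]
top [('fov_y', 52.83541190763746), ('cx', 260.2964617718446), ('cy', 198.04226840504242), ('origin', array([0.45153505, 0.02712914, 1.19067778])), ('orientation', array([-0.03987222,  0.0498797 ,  0.70611154, -0.70521537])), ('f', np.float64(386.48156184530205))]
{'time': 0.1, 'qpos': array([ 1.12600279e+00,  2.87105008e-01,  1.57803378e+00,  5.15601241e-05,
        1.27862589e+00, -1.50005917e-01]), 'dq': array([-0.00039018, -0.00206674, -0.00293002, -0.00087679, -0.0006762 ,
       -0.0007186 ]), 'joint_efforts': array([ 3.47005027e-05, -4.07297480e+01, -2.93698561e+01, -1.68665856e-04,
        3.40458173e-03, -2.70326217e-05]), 'eef_pos': array([0.19581506, 0.6453471 , 0.23006517]), 'tcp_rot': array([ 1.46867985e-01,  9.89155506e-01, -1.03110992e-03, -3.41836881e-04]), 'contact_force': array([ 1.01838466, -0.48523975, -0.43354219]), 'wrist_torque': array([ 0.02921781, -0.05429149,  0.01340292]), 'finger_force': 0.0, 'opening': 0.9999893442045986}
```

View pics/side0.png

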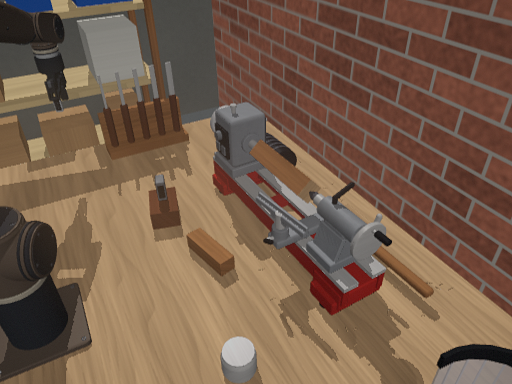

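View pics/top0.png

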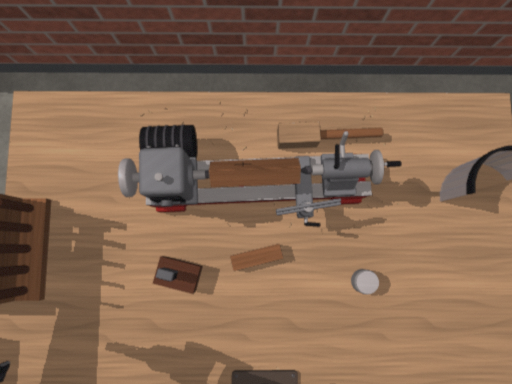

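The side view shows the blank at about (280,168), the meter in its block at (163,200), and the spare blank at (210,250). In the top view the blank spans (210–300, 158–187), the meter is at (166,274) and the block at (178,275). I'll enlarge both.

```bash
python3 - <<'E'
from h import *
s=cv2.imread('pics/side0.png');t=cv2.imread('pics/top0.png')
def z(i,x,y,w,h,k): return cv2.resize(i[y:y+h,x:x+w],None,fx=k,fy=k,interpolation=cv2.INTER_CUBIC)
im=np.zeros((600,800,3),np.uint8)
im[:300,:480]=z(t,195,145,120,60,4.9999)[:300,:480] if 0 else cv2.resize(t[145:205,200:296+0],(480,300),interpolation=cv2.INTER_CUBIC)
im[300:,:400]=z(t,146,245,80,60,5)
im[:300,480:]=z(s,135,165,64,60,5)
im[300:,400:]=z(s,240,130,80,60,5)
cv2.imwrite('pics/crop1.png',im)
E
```

```text
(no output)
```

View pics/crop1.png

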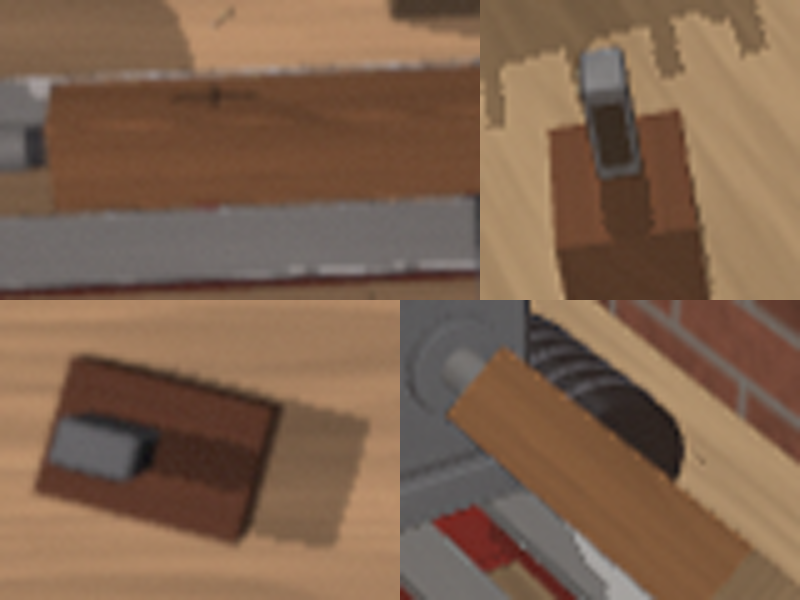

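The enlarged top view shows the cross at px (243,164.4), near the blank's far edge, so its face is tipped steeply. The blank's silhouette runs from about (210,162.6)–(296,158) to (211.4,187.4)–(296,184). The block's corners and the meter's top are both clear.

```bash
cat > m0.py <<'E'
from h import *
s=cam('side');t=cam('top')
P=lambda x,y:(146+x/5-.4,245+y/5-.4)
B=[onz(t,*P(*q),.056)[:2] for q in((80,357),(280,405),(240,543),(38,490))]
B=np.array(B);print('block sides',np.linalg.norm(B-np.roll(B,-1,0),axis=1)*1e3,'centre',B.mean(0))
d=(B[0]-B[1]+B[3]-B[2]);print('yaw of y dir deg',np.degrees(np.arctan2(d[1],d[0])))
u=d/np.linalg.norm(d);print('pocket',B.mean(0)+.02*u)
# block corner heights by two views: side crop origin (135,165), offset 480
S=lambda x,y:(135+(x-480)/5-.4,165+y/5-.4)
print('corner tri',tri(t,P(280,405),s,S(708,235)),tri(t,P(80,357),s,S(680,112)))
M=[(60,416),(135,430),(128,480),(50,466)]
M=np.array([onz(t,*P(*q),.12)[:2] for q in M]);print('meter top',M.mean(0),np.linalg.norm(M-np.roll(M,-1,0),axis=1)*1e3)
print('meter top tri',tri(t,P(*np.mean([(60,416),(135,430),(128,480),(50,466)],0)),s,S(606,58+10)))
# blank
T=lambda x,y:(200+x/5-.4,145+y/5-.4)
up=[T(50,88),T(478,66)];lo=[T(57,212),T(478,195)]
a=[onz(t,*p,.205)[:2] for p in up];b=[onz(t,*p,.205)[:2] for p in lo]
print('edges',a,b)
p0=(a[0]+b[0])/2;p1=(a[1]+b[1])/2;v=(p0-p1)/np.linalg.norm(p0-p1)
print('axis dir deg',np.degrees(np.arctan2(v[1],v[0])),'head end',p0)
n=np.array([v[1],-v[0]]) # towards +x
print('half width',[np.dot(q-p0,n)*1e3 for q in a+b])
o,dd=ray(t,*T(215,97))
# circle r=25 around axis in (n,z)
on=np.array([np.dot(o[:2]-p0,n),o[2]-.205]);dn=np.array([np.dot(dd[:2],n),dd[2]])
A=dn@dn;Bq=2*on@dn;C=on@on-.025**2
for k in(-1,):
    disc=Bq*Bq-4*A*C;print('disc',disc)
    l=(-Bq+k*np.sqrt(max(disc,0)))/2/A
    X=o+l*dd;q=on+l*dn
    print('cross',X,'tilt',np.degrees(np.arctan2(q[0],q[1])),'along from head end',np.dot(X[:2]-p0,v))
c=p0-.115*v;print('blank middle',c,'mark xy expected when up',c+.03*v)
E
python3 m0.py
```

```text
block sides [116.93190465  77.82732578 117.71473962  75.63074936] centre [0.208601   0.24558566]
yaw of y dir deg 76.14286449500193
pocket [0.21339103 0.26500358]
corner tri (array([0.3160832 , 0.13563259, 0.12902422]), np.float64(0.15047159999678889)) (array([0.3400357 , 0.24094508, 0.13408304]), np.float64(0.14607898648448542))
meter top [0.22272727 0.26846772] [40.78202138 25.84566366 42.21743119 26.08192958]
meter top tri (array([0.3033197 , 0.22330958, 0.18751234]), np.float64(0.1396949877450991))
edges [array([0.67130564, 0.14449723]), array([ 0.68323504, -0.07830212])] [array([0.6061319 , 0.13995681]), array([ 0.61504028, -0.07737326])]
axis dir deg 92.71062483613618 head end [0.63871877 0.14222702]
half width [np.float64(32.65777148389602), np.float64(34.03726477936778), np.float64(-32.65777148389602), np.float64(-34.037264779367895)]
disc 0.0003192015500612655
cross [0.66362813 0.05837616 0.21869377] tilt 56.78715177822431 along from head end -0.08493504236571994
blank middle [0.64415732 0.02735569] mark xy expected when up [0.64273857 0.05732213]
```

```bash
python3 - <<'E'
from h import *
for n in('side','top'):
    c=cam(n)
    q=R.from_quat(c['orientation']);print(n,'look',q.apply([0,0,-1]),'up',q.apply([0,1,0]),'right',q.apply([1,0,0]))
    for p in([0,0,0],[.196,.645,.23],[.664,.058,.219],[.213,.265,.12]): print(p,proj(c,p))
    print(c['origin'],c['orientation'])
E
```

```text
side look [ 0.36868446  0.71951109 -0.58853679] up [0.28749412 0.51383448 0.8082829 ] right [ 0.88397902 -0.46720221 -0.01741242]
[0, 0, 0] (np.float64(40.610734807285525), np.float64(328.16970853995156))
[0.196, 0.645, 0.23] (np.float64(63.81279054799626), np.float64(108.44022570798533))
[0.664, 0.058, 0.219] (np.float64(282.81004085249936), np.float64(157.10711012497333))
[0.213, 0.265, 0.12] (np.float64(100.96689593324075), np.float64(196.1441315707287))
[ 0.17074375 -0.73779392  0.79279934] [ 0.44204291 -0.10163498 -0.21835939  0.86405299]
top look [ 0.12666034 -0.01420426 -0.99184444] up [ 9.91943788e-01 -3.66598499e-04  1.26678279e-01] right [-0.00216298 -0.99989905  0.01404339]
[0, 0, 0] (np.float64(264.2095097145696), np.float64(403.8797212534533))
[0.196, 0.645, 0.23] (np.float64(-7.085318139683807), np.float64(357.1791465978923))
[0.664, 0.058, 0.219] (np.float64(242.74367472409398), np.float64(163.83219620098228))
[0.213, 0.265, 0.12] (np.float64(165.45059500788167), np.float64(337.97415056209053))
[0.45153505 0.02712914 1.19067778] [-0.03987222  0.0498797   0.70611154 -0.70521537]
```

```bash
sed -i 's#245+y/5-.4#245+(y-300)/5-.4#; s#S(708,235)#S(692,235)#' m0.py; cat >> m0.py <<'E'
# axis height check: side-view silhouette mid plane vs axis
Q=lambda x,y:(240+(x-400)/5-.4,130+(y-300)/5-.4)
for p in(Q(505,350),Q(450,413)): 
    o,d=ray(s,*p); # intersect with end plane of blank
    l=np.dot(p0-o[:2],v)/np.dot(d[:2],v);X=o+l*d;print('end corner side',X,'rel n,z',np.dot(X[:2]-p0,n),X[2]-.205)
E
python3 m0.py
```

```text
block sides [119.26822683  80.78367461 120.06358669  78.49804099] centre [0.3752558  0.24973507]
yaw of y dir deg 76.00340514792684
pocket [0.38009309 0.26914127]
corner tri (array([0.39642381, 0.182436  , 0.05221771]), np.float64(0.0065325939219907335)) (array([0.4266495 , 0.29724108, 0.05575051]), np.float64(0.001649660686677774))
meter top [0.37991795 0.27305986] [41.58156804 26.85111593 43.04086831 27.09099954]
meter top tri (array([0.38045172, 0.27324377, 0.11823797]), np.float64(0.0014062168350978562))
edges [array([0.67130564, 0.14449723]), array([ 0.68323504, -0.07830212])] [array([0.6061319 , 0.13995681]), array([ 0.61504028, -0.07737326])]
axis dir deg 92.71062483613618 head end [0.63871877 0.14222702]
half width [np.float64(32.65777148389602), np.float64(34.03726477936778), np.float64(-32.65777148389602), np.float64(-34.037264779367895)]
disc 0.0003192015500612655
cross [0.66362813 0.05837616 0.21869377] tilt 56.78715177822431 along from head end -0.08493504236571994
blank middle [0.64415732 0.02735569] mark xy expected when up [0.64273857 0.05732213]
end corner side [0.64356382 0.14245641 0.2360805 ] rel n,z 0.004850477647016739 0.03108050223699918
end corner side [0.60803601 0.14077436 0.20743261] rel n,z -0.030717135999660385 0.0024326093718289588
```

move_arm:
  plan: [0, 0, 42, 0, 0, 0, 85, 0, 0, 42, 0, 0, 0, 85, 0, 0, 42, 0, 0, 0, 85, 0, 0, 42, 0, 0, 0, 85, 30, -39, 0, 0, 0, -7.8, 85, 30, -39, 0, 0, 0, -7.8, 85, 30, -39, 0, 0, 0, -7.8, 85, 30, -39, 0, 0, 0, -7.8, 85, 30, -39, 0, 0, 0, -7.8, 85, 30, -39, 0, 0, 0, -7.8, 85, 30, -39, 0, 0, 0, -7.8, 85, 30, -39, 0, 0, 0, -7.8, 85]

```text
time: 1.6
eef_pos: [0.4369, 0.3321, 0.3997]
tcp_rot: [0.64, 0.768, 0.0, 0.0]
contact_force: [1.1, 0.7, 0.1]
opening: 0.992
finger_force: 0.0
```

move_arm:
  plan: [30, -39, 0, 0, 0, -7.8, 85, 30, -39, 0, 0, 0, 0, 85, 30, -39, 0, 0, 0, 0, 85, 30, -39, 0, 0, 0, 0, 85, 30, -39, 0, 0, 0, 0, 85, 30, -39, 0, 0, 0, 0, 85, 0, 0, 0, 0, 0, 0, 85, 0, 0, 0, 0, 0, 0, 85]

```text
time: 2.4
eef_pos: [0.6164, 0.0989, 0.3987]
tcp_rot: [0.69, 0.724, -0.0, -0.001]
contact_force: [-0.0, 0.8, 0.6]
opening: 0.993
finger_force: 0.0
```

move_arm:
  plan: [8, 0, -40, 0, 0, 0, 85, 0, 0, -40, 0, 0, 0, 85, 0, 0, -40, 0, 0, 0, 85, 0, 0, -30, 0, 0, 0, 85, 0, 0, -28, 0, 0, 0, 85, 0, 0, 0, 0, 0, 0, 85, 0, 0, 0, 0, 0, 0, 85]

```text
time: 3.1
eef_pos: [0.6237, 0.1012, 0.2221]
tcp_rot: [0.688, 0.725, 0.0, -0.0]
contact_force: [0.8, 0.4, 0.7]
opening: 0.998
finger_force: 0.0
```

```bash
python3 - <<'E'
from h import *
im=np.zeros((600,800,3),np.uint8)
s=cam('side')['color'][:,:,::-1];t=cam('top')['color'][:,:,::-1]
im[:,:400]=cv2.resize(s[90:210,230:310],(400,600),interpolation=cv2.INTER_CUBIC)
im[:,400:]=cv2.resize(t[130:250,200:280],(400,600),interpolation=cv2.INTER_CUBIC)
cv2.imwrite('pics/c2.png',im)
E
```

```text
(no output)
```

View pics/c2.png

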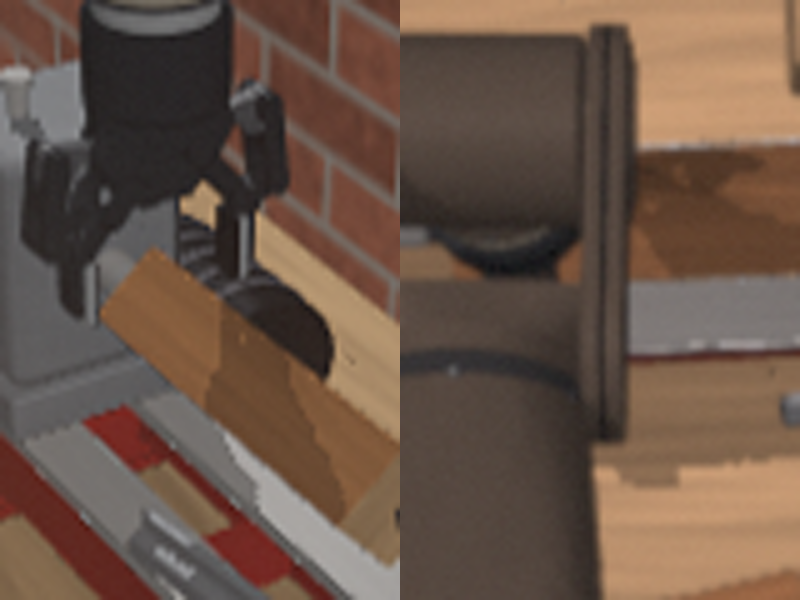

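The fingers straddle the blank: the far one is behind its top edge at (235,240) in the left panel and the near one is clear at (75,290). The next move pushes the far finger towards the robot.

move_arm:
  plan: [-4, 0, -2, 0, 0, 0, 85, -4, 0, 0, 0, 0, 0, 85, -4, 0, 0, 0, 0, 0, 85, -4, 0, 0, 0, 0, 0, 85, -4, 0, 0, 0, 0, 0, 85, -4, 0, 0, 0, 0, 0, 85, -4, 0, 0, 0, 0, 0, 85, -4, 0, 0, 0, 0, 0, 85, -4, 0, 0, 0, 0, 0, 85]

```text
time: 4.1
eef_pos: [0.5915, 0.0995, 0.2225]
tcp_rot: [0.689, 0.725, 0.004, 0.004]
contact_force: [6.2, -0.2, 4.2]
opening: 0.994
finger_force: 2.8
```

move_arm:
  plan: [-4, 0, 0, 0, 0, 0, 85, -4, 0, 0, 0, 0, 0, 85, 0, 0, 0, 0, 0, 0, 85]

```text
time: 4.4
eef_pos: [0.5823, 0.0996, 0.2224]
tcp_rot: [0.689, 0.725, 0.003, 0.003]
contact_force: [3.1, -0.2, 6.2]
opening: 0.994
finger_force: 3.1
```

```bash
python3 - <<'E'
from h import *
im=np.zeros((600,800,3),np.uint8)
s=cam('side')['color'][:,:,::-1];t=cam('top')['color'][:,:,::-1]
im[:,:400]=cv2.resize(s[110:200,240:300],(400,600),interpolation=cv2.INTER_CUBIC)
im[:,400:]=cv2.resize(t[130:220,240:300],(400,600),interpolation=cv2.INTER_CUBIC)
cv2.imwrite('pics/c3.png',im)
E
```

```text
(no output)
```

View pics/c3.png

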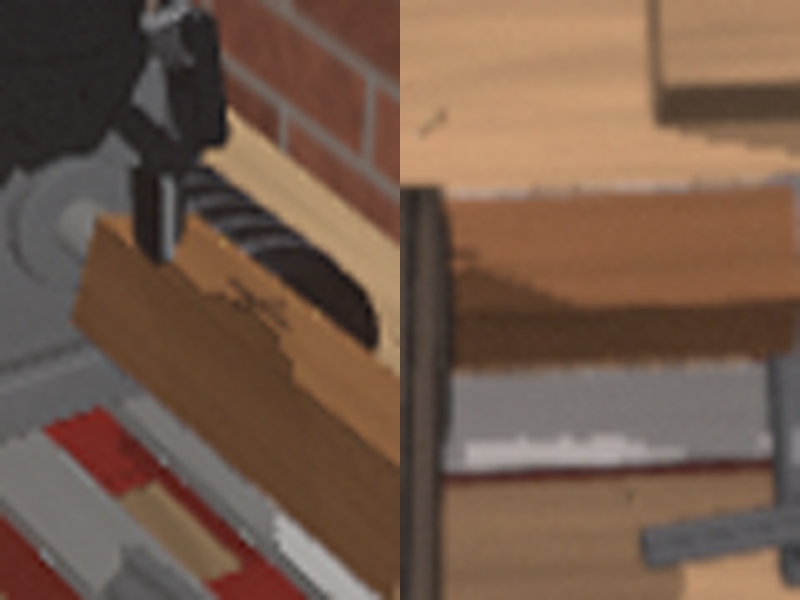

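The side panel now shows the cross on the upper face at (257,303), with the two visible faces about 115:62 in the top panel, giving a tilt of about 16°. Next I centre the tool, tip it 16°, descend and grip.

move_arm:
  plan: [22, 0, 0, 0, 0, 0, 85, 22, 0, 0, 0, 0, 0, 85, 20, 0, 0, -0.4, 8, 0, 85, 0, 0, 0, -0.4, 8, 0, 85, 0, 0, 0, 0, 0, 0, 85, -5, 0, -18, 0, 0, 0, 85, -5, 0, -18, 0, 0, 0, 85, 0, 0, 0, 0, 0, 0, 85, 0, 0, 0, 0, 0, 0, 85]

```text
time: 5.4
eef_pos: [0.6332, 0.1, 0.1835]
tcp_rot: [0.682, 0.718, -0.101, -0.096]
contact_force: [0.9, -0.9, 0.6]
opening: 0.996
finger_force: 0.0
```

move_arm:
  plan: [2, 0, 2, 0, 0, 0, 70, 0, 0, 0, 0, 0, 0, 55, 0, 0, 0, 0, 0, 0, 40, 0, 0, 0, 0, 0, 0, 40, 0, 0, 0, 0, 0, 0, 40, 0, 0, 0, 0, 0, 0, 40, 0, 0, 0, 0, 0, 0, 40]
  newtons: 40

```text
time: 6.1
eef_pos: [0.6374, 0.0999, 0.1872]
tcp_rot: [0.683, 0.718, -0.099, -0.095]
contact_force: [1.8, 1.7, 5.7]
opening: 0.576
finger_force: 49.1
```

move_arm:
  plan: [1, 0, 0, 0.2, -4, 0, 40, 1, 0, 0, 0.2, -4, 0, 40, 2, 0, 0, 0.2, -4, 0, 40, 1, 0, -1, 0.2, -4, 0, 40, 0, 0, 0, 0, 0, 0, 40, 0, 0, 0, 0, 0, 0, 40, 0, 0, 0, 0, 0, 0, 40]

```text
time: 6.8
eef_pos: [0.6425, 0.1001, 0.1864]
tcp_rot: [0.689, 0.725, 0.001, 0.001]
contact_force: [1.9, 1.4, 6.8]
opening: 0.58
finger_force: 49.1
```

move_arm:
  plan: [0, 0, 0, 0, 0, 0, 85, 0, 0, 0, 0, 0, 0, 85, 0, 0, 0, 0, 0, 0, 85, 0, 0, 0, 0, 0, 0, 85, 0, 0, 40, 0, 0, 0, 85, 0, 0, 40, 0, 0, 0, 85, 0, 0, 40, 0, 0, 0, 85, 0, 0, 40, 0, 0, 0, 85, 0, 0, 0, 0, 0, 0, 85]

```text
time: 7.7
eef_pos: [0.6433, 0.0999, 0.3529]
tcp_rot: [0.689, 0.725, 0.004, 0.005]
contact_force: [-0.5, -0.2, 1.4]
opening: 0.996
finger_force: 0.0
```

move_arm:
  plan: [-35, 24, 0, 0, 0, 0, 85, -40, 28, 0, 0, 0, 0, 85, -40, 28, 0, 0, 0, 0, 85, -40, 28, 0, 0, 0, -8, 85, -40, 28, 0, 0, 0, -8, 85, -40, 28, 0, 0, 0, 0, 85, 0, 0, 0, 0, 0, 0, 85, 0, 0, 0, 0, 0, 0, 85]

```text
time: 8.5
eef_pos: [0.4051, 0.2643, 0.3438]
tcp_rot: [0.782, 0.623, -0.0, 0.0]
contact_force: [0.3, -0.5, 0.3]
opening: 0.996
finger_force: 0.0
```

```bash
python3 - <<'E'
from h import *
im=np.zeros((600,800,3),np.uint8)
s=cam('side')['color'][:,:,::-1];t=cam('top')['color'][:,:,::-1]
im[:,:400]=cv2.resize(s[120:210,240:300],(400,600),interpolation=cv2.INTER_CUBIC)
im[:,400:]=cv2.resize(t[130:220,225:285],(400,600),interpolation=cv2.INTER_CUBIC)
cv2.imwrite('pics/c4.png',im)
E
```

```text
(no output)
```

View pics/c4.png

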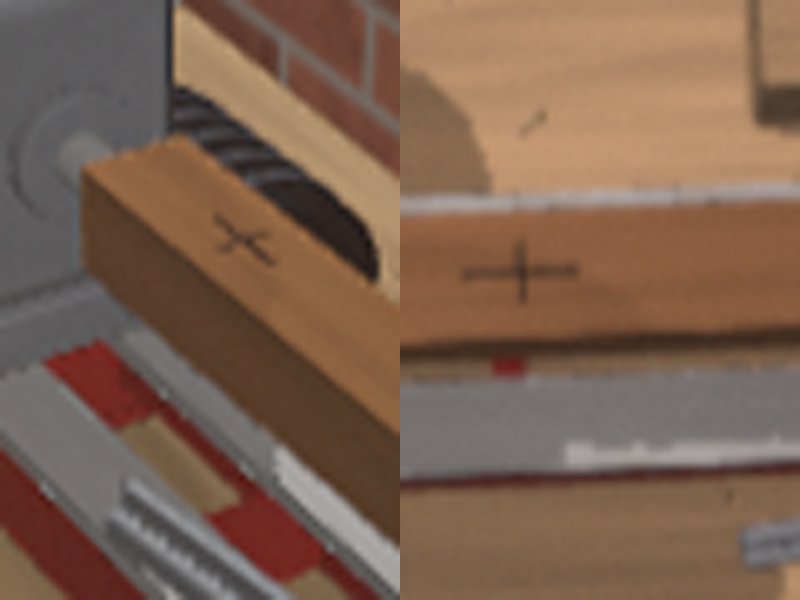

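The blank's cross face is now up: the cross is at (243,240) in the side panel and (520,271) in the top panel.

```bash
python3 - <<'E'
from h import *
s=cam('side');t=cam('top')
A=lambda x,y:(240+x/6.6667-.43,120+y/6.6667-.43)
B=lambda x,y:(225+(x-400)/6.6667-.43,130+y/6.6667-.43)
print(tri(t,B(520,271),s,A(243,240)),onz(t,*B(520,271),.23),onz(s,*A(243,240),.23))
print('stroke ends',onz(t,*B(463,274),.23),onz(t,*B(578,269),.23))
# top face edges at .23 : end edge in side
a,b=onz(s,*A(85,178),.23),onz(s,*A(180,137),.23);print(a,b,np.linalg.norm(a-b))
E
```

```text
(array([0.64440947, 0.05839997, 0.22956338]), np.float64(0.0017431139573829215)) [0.64513101 0.05803045 0.23      ] [0.64314056 0.05793689 0.23      ]
stroke ends [0.64395979 0.0796163  0.23      ] [0.64591758 0.03604492 0.23      ]
[0.61181302 0.13089472 0.23      ] [0.66164379 0.14135449 0.23      ] 0.05091672818897236
```

move_arm:
  plan: [-25, 7, -30, 0, 0, -1.1, 85, 0, 0, -45, 0, 0, 0, 85, 0, 0, -45, 0, 0, 0, 85, 0, 0, -40, 0, 0, 0, 85, 0, 0, -40, 0, 0, 0, 85, 0, 0, -40, 0, 0, 0, 85, 0, 0, -33, 0, 0, 0, 85, 0, 0, 0, 0, 0, 0, 85, 0, 0, 0, 0, 0, 0, 85]

```text
time: 9.6
eef_pos: [0.3817, 0.2704, 0.0713]
tcp_rot: [0.789, 0.614, -0.001, -0.0]
contact_force: [-0.1, -0.5, 1.1]
opening: 0.999
finger_force: 0.0
```

```bash
python3 - <<'E'
from h import *
im=np.zeros((600,800,3),np.uint8)
s=cam('side')['color'][:,:,::-1];t=cam('top')['color'][:,:,::-1]
im[:,:400]=cv2.resize(s[140:230,130:190],(400,600),interpolation=cv2.INTER_CUBIC)
im[:,400:]=cv2.resize(t[235:325,140:200],(400,600),interpolation=cv2.INTER_CUBIC)
cv2.imwrite('pics/c5.png',im)
E
```

```text
(no output)
```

View pics/c5.png

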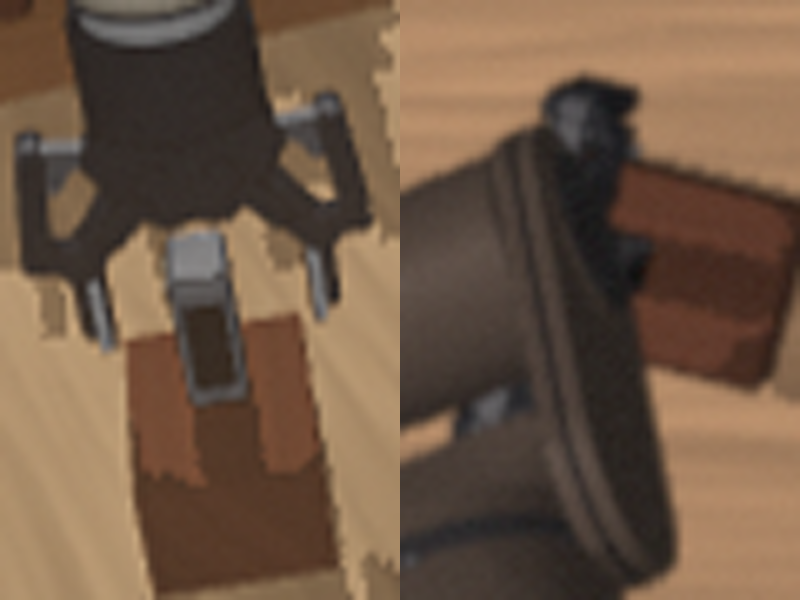

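The meter stands midway between the fingers in the side panel at (205,320), fingers at (100,320) and (320,290). Closing on it and lifting.

move_arm:
  plan: [0, 0, 0, 0, 0, 0, 60, 0, 0, 0, 0, 0, 0, 35, 0, 0, 0, 0, 0, 0, 15, 0, 0, 0, 0, 0, 0, 15, 0, 0, 0, 0, 0, 0, 15, 0, 0, 0, 0, 0, 0, 15, 0, 0, 0, 0, 0, 0, 15, 0, 0, 0, 0, 0, 0, 15, 0, 0, 0, 0, 0, 0, 15]
  newtons: 35

```text
time: 10.6
eef_pos: [0.381, 0.2711, 0.0719]
tcp_rot: [0.789, 0.614, -0.0, -0.0]
contact_force: [-3.3, -0.4, 5.7]
opening: 0.301
finger_force: 37.3
```

move_arm:
  plan: [0, 0, 10, 0, 0, 0, 15, 0, 0, 20, 0, 0, 0, 15, 0, 0, 35, 0, 0, 0, 15, 0, 0, 40, 0, 0, 0, 15, 0, 0, 45, 0, 0, 0, 15, 0, 0, 45, 0, 0, 0, 15, 0, 0, 45, 0, 0, 0, 15, 0, 0, 40, 0, 0, 0, 15, 0, 0, 0, 0, 0, 0, 15, 0, 0, 0, 0, 0, 0, 15]

```text
time: 11.6
eef_pos: [0.3813, 0.2708, 0.3522]
tcp_rot: [0.789, 0.614, 0.001, 0.0]
contact_force: [-0.6, 0.5, -3.0]
opening: 0.304
finger_force: 36.6
```

move_arm:
  plan: [20, -16, 0, 0, 0, 2, 15, 34, -28, 0, 0, 0, 2.5, 15, 38, -31, 0, 0, 0, 2.5, 15, 38, -31, 0, 0, 0, 2.5, 15, 38, -31, 0, 0, 0, 2.5, 15, 38, -31, 0, 0, 0, 2.5, 15, 34, -28, 0, 0, 0, 2.4, 15, 23, -17, 0, 0, 0, 0, 15, 0, 0, 0, 0, 0, 0, 15, 0, 0, 0, 0, 0, 0, 15, 0, 0, 0, 0, 0, 0, 15]

```text
time: 12.7
eef_pos: [0.643, 0.0586, 0.3498]
tcp_rot: [0.69, 0.724, -0.001, -0.001]
contact_force: [0.3, 0.6, -0.9]
opening: 0.298
finger_force: 36.5
```

move_arm:
  plan: [1, 0, -20, 0, 0, 0, 15, 0, 0, -18, 0, 0, 0, 15, 0, 0, -12, 0, 0, 0, 15, 0, 0, 0, 0, 0, 0, 15, 0, 0, 0, 0, 0, 0, 15]

```text
time: 13.2
eef_pos: [0.6448, 0.0584, 0.3017]
tcp_rot: [0.69, 0.724, 0.0, 0.0]
contact_force: [-0.7, 0.0, -0.4]
opening: 0.301
finger_force: 36.5
```

```bash
python3 - <<'E'
from h import *
im=np.zeros((600,800,3),np.uint8)
c=cam('side');s=c['color'][:,:,::-1]
im=cv2.resize(s[110:170,240:320],(800,600),interpolation=cv2.INTER_CUBIC)
cv2.imwrite('pics/c6.png',im)
p=ctrl.get_state()['eef_pos'];print(p)
v=np.array([-.047,.999])
for y in(.011,0,-.011):
    q=np.r_[p[:2]+y*v,p[2]-.0519];u=proj(c,q);print('tip expected in crop',(u[0]-240+.5)*10,(u[1]-110+.5)*10)
E
```

```text
[0.64525804 0.05823979 0.3025498 ]
tip expected in crop 349.58190960107004 370.9329262918294
tip expected in crop 372.7704012248921 389.1729873705498
tip expected in crop 396.2967861986897 407.6788352646278
```

View pics/c6.png

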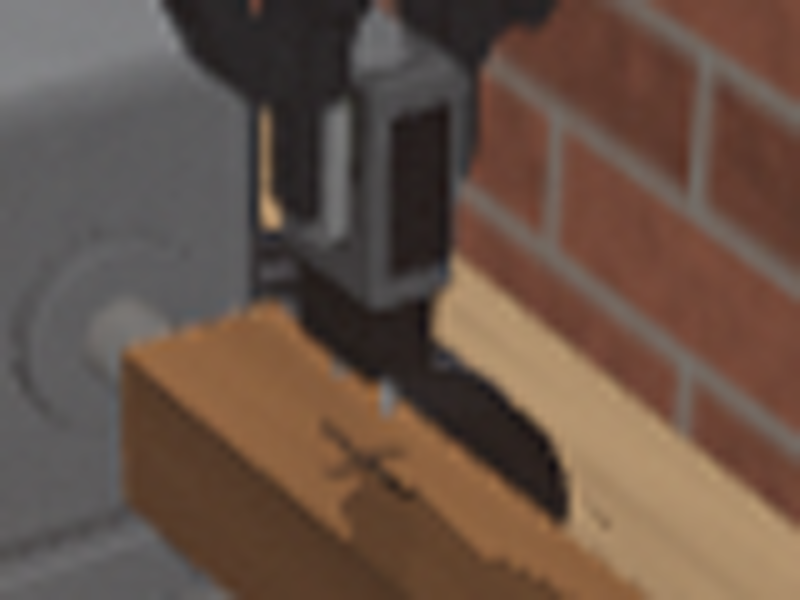

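The pins stand at (340,370) and (388,412), over the cross at (368,462). That is within about 1–2 mm of aligned and in line with the grain. Lowering gently.

move_arm:
  plan: [0, 0, -6, 0, 0, 0, 15, 0, 0, -6, 0, 0, 0, 15, 0, 0, -4, 0, 0, 0, 15, 0, 0, -2, 0, 0, 0, 15, 0, 0, 0, 0, 0, 0, 15, 0, 0, 0, 0, 0, 0, 15]

```text
time: 13.85
eef_pos: [0.6452, 0.0578, 0.2834]
tcp_rot: [0.69, 0.724, 0.0, 0.0]
contact_force: [-0.1, -0.2, -1.0]
opening: 0.299
finger_force: 36.5
```

```bash
cat > f.py <<'E'
from h import *
L=[]
for i in range(8):
    cam('side'); s=ctrl.get_state(); L.append(np.r_[s['eef_pos'],s['contact_force'],s['wrist_torque']])
print(np.mean(L,0).round(4),np.std(L,0).round(4))
E
python3 f.py
```

```text
[ 0.6452  0.0579  0.2836  0.1635  0.0131 -1.5911 -0.0047  0.0047  0.0056] [0.000e+00 0.000e+00 1.000e-04 4.738e-01 3.412e-01 4.727e-01 2.380e-02
 3.000e-02 2.060e-02]
```

move_arm:
  plan: [0, 0, -1, 0, 0, 0, 15, 0, 0, -1, 0, 0, 0, 15, 0, 0, -1, 0, 0, 0, 15, 0, 0, -1, 0, 0, 0, 15, 0, 0, 0, 0, 0, 0, 15, 0, 0, 0, 0, 0, 0, 15]

```text
time: 14.85
eef_pos: [0.6452, 0.0579, 0.28]
tcp_rot: [0.69, 0.724, 0.0, 0.0]
contact_force: [-0.7, -0.8, 2.3]
opening: 0.297
finger_force: 36.9
```

```bash
python3 f.py
```

```text
[ 0.6452  0.0579  0.2797 -1.0132 -0.2999  2.479  -0.0104  0.2136  0.0133] [0.000e+00 0.000e+00 1.000e-04 4.937e-01 3.677e-01 4.474e-01 3.430e-02
 3.510e-02 3.570e-02]
```

move_arm:
  plan: [0, 0, -0.5, 0, 0, 0, 15, 0, 0, 0, 0, 0, 0, 15, 0, 0, 0, 0, 0, 0, 15, 0, 0, 0, 0, 0, 0, 15]

```text
time: 15.65
eef_pos: [0.6452, 0.0579, 0.279]
tcp_rot: [0.69, 0.724, 0.0, 0.0]
contact_force: [-1.3, -0.2, 3.0]
opening: 0.297
finger_force: 37.0
```

```bash
python3 f.py; python3 - <<'E'
from h import *
s=cam('side')['color'][:,:,::-1]
cv2.imwrite('pics/c7.png',cv2.resize(s[110:170,240:320],(800,600),interpolation=cv2.INTER_CUBIC))
E
```

```text
[ 0.6452  0.0579  0.2789 -0.6046 -0.2771  3.6223 -0.0045  0.1766 -0.0067] [0.     0.     0.     0.3896 0.3801 0.6152 0.0325 0.0299 0.0266]
```

View pics/c7.png

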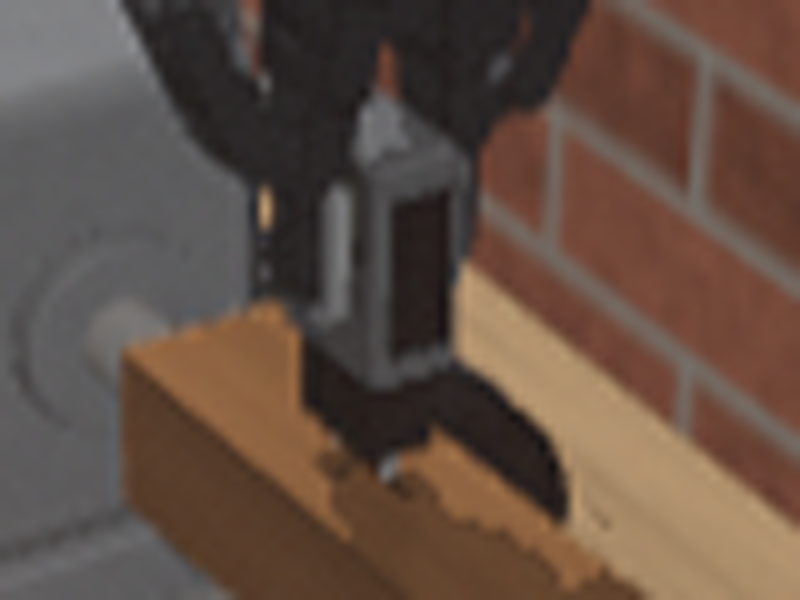

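The near pin touches at (388,475); the point 11 mm along the stroke from the cross is (390,480), so it is about 1 mm off. The total pin force is about 5 N, roughly 3 mm of spring travel. Handing in.

```bash
python3 -c "
from plant import order
print(order.sign_off())"
```

```text
the job is handed in; nothing more can be done
None
```

The job is handed in: the cross face is level on top and the gripped meter is upright with its pins astride the cross along the grain. By measurement the pins are about 1 mm off centre, pressed with about 5 N in all (about 3 mm of spring travel, by calculation); sign-off gave no verdict.

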